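Tighten the screen clamp to its first click

ROBOT

A 7-joint arm with a two-finger parallel gripper is mounted at the origin on the work surface. World frame = base frame: x ahead of the robot, y to its left, z up, the work surface at z = 0. Lengths are in m, angles in rad, forces in N, time in s.
With the tool pointing down it reaches from about 0.4 to 0.9 m from the base axis. Payload 5.5 kg.
Tool frame: the origin (TCP) lies at the very end of the fingers, on their centre line; the grasp point (between the pads) lies 19 mm behind it; z points along the fingers, y is the line along which they close (so a half turn about z gives the same grasp; the last joint's range is limited). The gripper opens to 92 mm and grips with 3 to 60 N. Pads are 19 mm wide; open, the fingers measure 130 mm over their backs; the gripper's body (75 mm by 190 mm) begins 47 mm behind the grasp point.
Start: joints at [1.456, 0.501, -0.427, 1.55, 0.221, 1.138, -0.21], TCP at [0.24, -0.604, 0.227] pointing down, gripper open.
Joint ranges: [-2.88, 2.88], [-0.31, 2.03], [-1.54, 1.56], [0.2, 2.42], [-1.41, 4.55], [0.19, 2.02], [-2.57, 2.57]. Speed limits (rad/s): [2.57, 2.57, 3.14, 3.14, 3.14, 3.14, 3.14].

INTERFACE

Orientations are given as a rotation vector (axis times angle).
In Python, from bench import robot gives the robot as it stands. The module is installed in compiled form; this text tells all that it offers.
- The arm moves only by the tool move_arm, never from a script. Its argument "targets" is a list of rows, each an object of numbers: "grip": the closure in counts, from 0 (fully open) to 255 (shut); "tx", "ty", "tz": the shift along the tool's x, y, z in mm; "ax", "ay", "az": the turn, a rotation vector about the tool's x, y, z in rad. In form: [{"grip": .., "tx": .., "ty": .., "tz": .., "ax": .., "ay": .., "az": ..}, ...]. A call has 1 to 12 rows; each row shifts and turns the commanded pose from where the row before left it, along the tool's axes as they then stand; what a row does not reach is not made up. A row lasts 1/8 s, in which the tool goes at most 62.5 mm and 10.7 degrees, less where a joint would pass 70% of its speed; a pose out of reach is approached as far as the arm can. A call is refused whole if a number of a shift passes 62.5 or a number of a turn 0.188, either way. A call with a gripper value outside its range is refused whole. The fingers move at their own pace and stop on an object; the grip force is fixed at half the most. Time passes only in rows, so rows that do not move let the fingers close. It gives the time, the measured TCP pose, the force, the opening and the grip force at its end, in the units of the state.
- robot.read_state(): the state, without advancing time (a new reading comes with each control period).
- robot.read_camera(name): name is "scene" or "side" or "wrist"; returns (picture, depth): 384x512x3 uint8, red, green, blue; 384x512 float32, m along the optical axis (not along the pixel's ray), 0 where there is no reading.
- robot.camera_model(name): a dict with "fx", "fy", "cx", "cy" (pixels), "xyz" and "orientation" of the camera in the world. Camera axes: x right, y down, z forward; pixel columns grow to the right and rows downward; lengths in m; the calibration is good to about 2 mm. A picture is of the moment at which its call begins: read the wrist's pose just before it. camera_model takes no time and is no camera call; for the wrist camera it gives the pose at the moment of the call.
- robot.finish_job(): hands the job in; it is judged then, once.
Trained networks look in the newest picture that a camera, given by its name, has taken for a name from the list of things; names that differ only in an ending like _2 or _b are one class to them, and where a whole thing is asked for, a point or a joint stands for the part that bears it (a point fixed in the world has none). Each returns a list of dicts, best first, with "score" (0 to 1); they miss things now and then, are a little off and sometimes report something else, mostly with a low value. They report only what shows in the picture. A call takes as long as a camera call. They do not tell look-alikes from the thing itself.
- robot.find_in(camera, label): "location" ([column, row] in pixels, amid what is visible of it).
The state is a dict: "t": time; "joints": joint angles; "qd": joint speeds; "joint_torque": joint torques, N m; "eef_pos": TCP position; "tool_rot": TCP orientation; "force": force on the tool from outside, world axes, zero at the start; "ft_torque": the same for the moment, N m; "finger_gap": opening from 0.0 (shut) to 1.0 (fully open); "grasp_force": force on a finger pad.
Only numpy, scipy, OpenCV 4.12 (cv2) and the standard library are available. Lean on these libraries where they do the work, as an engineer would, in place of code of your own. Each camera call takes 0.05 s, during which the arm holds its last target. There are 200 camera calls.

TASK

Tighten the clamp that holds the printing screen: turn its black bar knob clockwise, seen from above, until its slip clutch clicks for the first time, then stop there and let go, without going on to a second click. Leave the knob of the empty clamp as it is and do not shift the screen.

Things in the scene. Friction and masses are not known exactly. Their poses are not given: they have to be found in the camera images.
- knob_grip (a point): Centre of the black bar knob on the clamp that holds the screen: on its vertical turning axis, 99 mm above the table. The bar is 64 mm long (this frame's x), 16 mm wide (y) and 36 mm tall (18 mm above and below this point), with a pale pointer line on its +x half. Turning clockwise takes 0.1 Nm while the screw runs down and about 0.3 Nm at the click: grip firmly, 25 N or more.
- clamp: The aluminium clamp that holds the screen, fixed to the table. Origin: on the table, under the knob's axis. Its arm, 50 mm wide, top 66 mm high, runs from its post (towards its -x) to 33 mm past the axis. Above the arm is the screw spindle's flange, a disc 84 mm across with its top 74 mm above the table, with three dark rim notches that the pointer passes.
- spindle (a joint): How far the screw has run down, rad, clockwise from above (at 0 the bar lies along the clamp's arm, pointer to the clamp's +x). It starts at 0.35 to 0.75, turns with the knob, stops dead at 1.13 when tight, and stays where it is left.
- knob (a joint): How far the knob has slipped clockwise past the spindle, rad: 0 until the screw is tight. Then resistance rises, and drops away past 0.22 (first click, notch at 0.44); the second click is at 0.66. It stays where it is left. So turn 1.57 minus the starting spindle value in all; the bar then stands square across the clamp's arm. Turning back unscrews the spindle.
- screen: The printing screen: a flat aluminium frame 280 mm (its x) by 240 mm (its y), 25 mm tall, bars 25 mm wide, pale mesh inside, lying loose on the table. One 240 mm bar passes under the clamp's foot, directly below the knob. Origin: centre of its underside.
- spare_knob_end (a point): Point near the pointer end of an alike knob on the second, empty clamp (no screen under it), 30 mm from its turning axis, 99 mm above the table. Not to be turned.
Mind the look-alikes: they are no part of the job. Leave any green look-alike of the clamp alone.

How it is judged:
On the way, in this order (a step that is already met when the one before it is completed fails the run):
1. the screw is run down tight (value of joint spindle above 1.07 rad), for 0.02 s.
2. the clutch has clicked once (value of joint knob between 0.25 and 0.64 rad), for 0.2 s.
At the end, for the whole second after the job is handed in: The clamp's screw is tight (spindle above 1.03 rad) and the knob has slipped past the first click and not to the second (knob between 0.25 and 0.64 rad), at rest and let go; the empty clamp's knob and the screen are where they were (all of step 2 and value of joint spindle above 1.03 rad and velocity of joint knob between -0.05 and 0.05 rad/s); the robot touches nothing.
It fails at once if the clutch clicked a second time (value of joint knob above 0.66 rad).
It fails at once if the empty clamp's knob was turned (distance of spare_knob_end from where it was at the start of the episode above 0.006 m).
It fails at once if the screen was shifted by more than 15 mm (distance of screen from where it was at the start of the episode above 0.015 m).
It also fails if it takes over 38 s, if anything falls off the work surface, if the arm or the gripper's body presses on something with over 40 N, if the wrist force passes 120 N, or if a joint passes its speed limit or range.

## Working session

There is one attempt and no reset: what is moved stays moved. The work goes in short steps, Python scripts to look and compute and a tool call to move; the robot and the scene stay as the last step left them, time stands still between calls to the robot, and variables do not carry over. Pictures are saved under pics/ and viewed, at most 10 in all, crops included, and the job is handed in when it is done.

Besides the shell and the picture viewer there is one more tool, called after "Emit:" by a JSON object that holds its "op" and its "data". move_arm: Moves the arm, as the interface text tells. Its arguments: {"type":"object","properties":{"targets":{"type":"array","items":{"type":"object","properties":{"grip":{"type":"number"},"tx":{"type":"number"},"ty":{"type":"number"},"tz":{"type":"number"},"ax":{"type":"number"},"ay":{"type":"number"},"az":{"type":"number"}}}}},"required":["targets"]}

```bash
mkdir -p pics; cat > h.py <<'E'
from bench import robot
import numpy as np, cv2
from scipy.spatial.transform import Rotation as R
def cm(c):
    m=robot.camera_model(c); o=np.array(m["orientation"],float)
    M=R.from_rotvec(o).as_matrix() if o.shape==(3,) else (o if o.shape==(3,3) else R.from_quat(o).as_matrix())
    return m,M
def pt(c,d,u,v):
    m,M=cm(c); z=d[int(round(v)),int(round(u))]
    return M@np.array([(u-m["cx"])/m["fx"]*z,(v-m["cy"])/m["fy"]*z,z])+np.array(m["xyz"])
def onz(c,u,v,z):
    m,M=cm(c); r=M@np.array([(u-m["cx"])/m["fx"],(v-m["cy"])/m["fy"],1]); o=np.array(m["xyz"])
    return o+r*(z-o[2])/r[2]
E
python3 - <<'E'
from h import *
print(robot.camera_model("scene"))
s=robot.read_state(); print(s["t"],s["eef_pos"],s["tool_rot"],s["force"])
ims=[]
for c in ["scene","side"]:
    p,d=robot.read_camera(c); np.save(c+"_d.npy",d); cv2.imwrite(f"pics/{c}0.png",p[:,:,::-1]); 
    for l in ["knob_grip","clamp","screen"]:
        for f in robot.find_in(c,l): 
            u,v=f["location"]; print(c,l,round(f["score"],2),np.round([u,v]),pt(c,d,u,v).round(3), onz(c,u,v,.11).round(3))
E
```

```text
{'fx': 441.1545716747904, 'fy': 441.1545716747904, 'cx': 259.1900811703149, 'cy': 192.31316574149628, 'xyz': array([ 1.28004712, -0.07149236,  1.10596335]), 'orientation': array([-2.14258968, -1.41764273,  0.48548305])}
0.0 [ 0.23947841 -0.60352214  0.22567747] [-3.08379814e+00 -5.89678859e-01  4.76505866e-04] [-0.25354451 -0.39127158  0.0530754 ]
scene knob_grip 0.76 [370. 114.] [0.423 0.672 0.095] [0.436 0.66  0.11 ]
scene knob_grip 0.74 [253. 176.] [0.529 0.213 0.112] [0.527 0.214 0.11 ]
scene knob_grip 0.62 [226. 300.] [0.855 0.01  0.114] [0.853 0.01  0.11 ]
scene knob_grip 0.58 [287. 118.] [0.349 0.406 0.111] [0.349 0.406 0.11 ]
scene clamp 0.93 [278. 120.] [0.311 0.391 0.073] [0.345 0.375 0.11 ]
scene clamp 0.86 [361. 120.] [0.416 0.647 0.07 ] [0.449 0.62  0.11 ]
scene clamp 0.64 [240. 173.] [0.468 0.195 0.07 ] [0.499 0.185 0.11 ]
scene clamp 0.58 [222. 292.] [0.833 0.007 0.116] [0.83  0.007 0.11 ]
scene screen 0.95 [288. 212.] [0.617 0.288 0.003] [0.681 0.253 0.11 ]
side knob_grip 0.87 [281. 205.] [0.496 0.238 0.102] [0.493 0.251 0.11 ]
side knob_grip 0.72 [332. 268.] [0.331 0.423 0.095] [0.331 0.441 0.11 ]
side knob_grip 0.7 [245. 361.] [0.422 0.689 0.105] [0.421 0.692 0.11 ]
side knob_grip 0.51 [202. 154.] [0.839 0.02  0.098] [0.827 0.043 0.11 ]
side clamp 0.9 [258. 371.] [0.402 0.686 0.087] [0.397 0.7   0.11 ]
side clamp 0.77 [301. 227.] [0.437 0.245 0.052] [0.423 0.325 0.11 ]
side clamp 0.73 [357. 294.] [0.274 0.442 0.06 ] [0.277 0.494 0.11 ]
side clamp 0.61 [218. 173.] [0.775 0.038 0.046] [0.721 0.15  0.11 ]
side clamp 0.5 [281. 212.] [0.494 0.241 0.082] [0.484 0.281 0.11 ]
side screen 0.97 [230. 238.] [0.618 0.3   0.004] [0.562 0.425 0.11 ]
```

View pics/scene0.png

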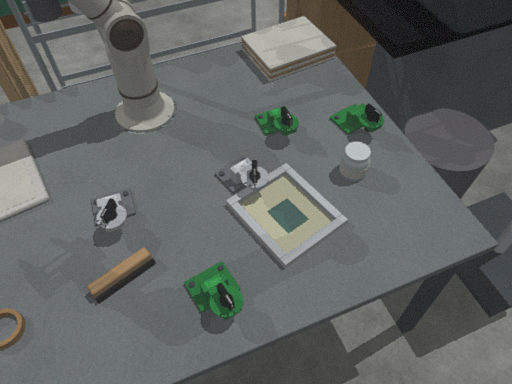

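View pics/side0.png

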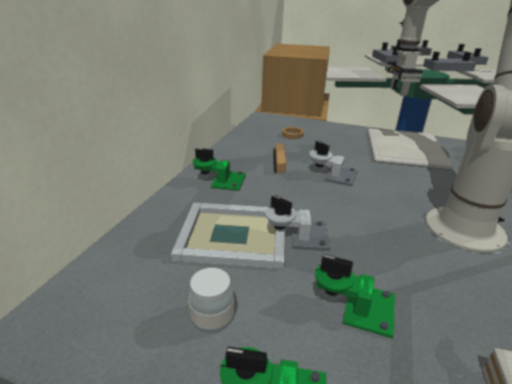

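The scene picture shows five clamps: three green look-alikes at (285,120), (365,115) and (220,295), a silver one without a screen at (108,210), and a silver one whose knob at (253,176) stands over the screen's bar. The last fits the description. I'll confirm it in a crop and fit the bar from depth.

```bash
python3 - <<'E'
from h import *
p=cv2.imread("pics/scene0.png")
cv2.imwrite("pics/crop1.png",cv2.resize(p[140:215,200:300],None,fx=8,fy=8,interpolation=cv2.INTER_CUBIC))
for c,(u0,u1,v0,v1) in {"scene":(225,285,150,200),"side":(255,320,185,250)}.items():
    d=np.load(c+"_d.npy"); im=cv2.imread(f"pics/{c}0.png")
    P=np.array([np.r_[pt(c,d,u,v),im[v,u].max()] for v in range(v0,v1) for u in range(u0,u1) if d[v,u]>0])
    k=P[(P[:,2]>.108)&(P[:,2]<.125)&(P[:,3]<110)][:,:2]
    f=P[(P[:,2]>.068)&(P[:,2]<.079)][:,:2]
    m=k.mean(0); w,V=np.linalg.eigh(np.cov((k-m).T)); a=V[:,1]; q=(k-m)@a
    print(c,len(k),"knob",m.round(4),"mid",(m+a*(q.min()+q.max())/2).round(4),"dir",np.degrees(np.arctan2(a[1],a[0])).round(1),"len",np.ptp(q).round(3),"flange",f.mean(0).round(3),f.min(0).round(3),f.max(0).round(3))
E
```

```text
scene 92 knob [0.5048 0.227 ] mid [0.5015 0.2282] dir 159.7 len 0.063 flange [0.504 0.226] [0.429 0.187] [0.545 0.27 ]Traceback (most recent call last):
  File "<stdin>", line 6, in <module>
  File "h.py", line 9, in pt
    m,M=cm(c); z=d[int(round(v)),int(round(u))]
        ~~^^^
  File "h.py", line 5, in cm
    m=robot.camera_model(c); o=np.array(m["orientation"],float)
ValueError: time passes only in moves, steps and waits
```

View pics/crop1.png

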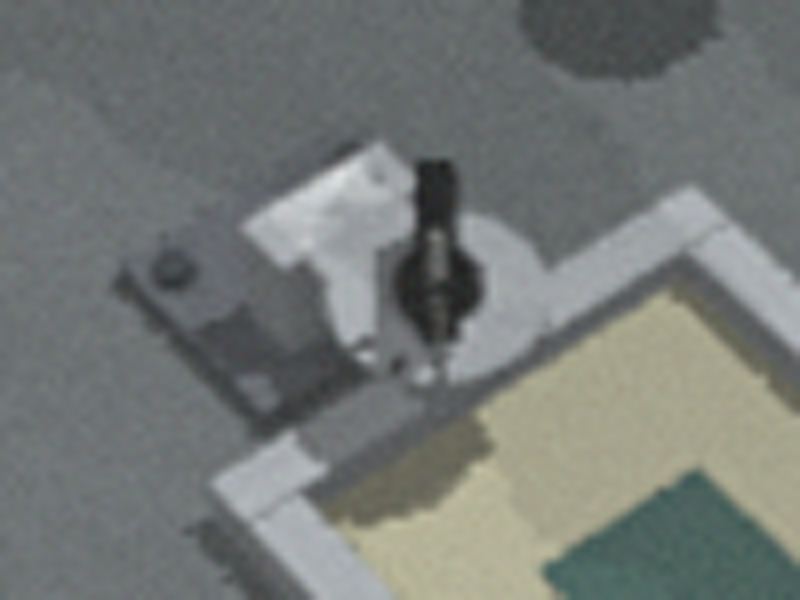

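The crop confirms it: silver clamp, with its flange and bar knob centred near (437,270) in the crop and the screen's bar running underneath. The pointer is on the lower half, so the knob bar points at about -20° in world. The empty silver clamp and the green ones are not the job. Approaching now.

Emit:
{"op": "move_arm", "data": {"targets": [{"grip":0,"tx":20,"ty":-14,"tz":-20},{"grip":0,"tx":39,"ty":-27,"tz":-20},{"grip":0,"tx":39,"ty":-27,"tz":-20},{"grip":0,"tx":39,"ty":-27,"tz":-20},{"grip":0,"tx":39,"ty":-27,"tz":-20},{"grip":0,"tx":39,"ty":-27},{"grip":0,"tx":39,"ty":-27},{"grip":0,"tx":39,"ty":-27},{"grip":0,"tx":39,"ty":-27},{"grip":0,"tx":39,"ty":-27},{"grip":0,"tx":20,"ty":-14}]}}

```text
invalid input
```

```bash
python3 - <<'E'
from h import *
s=robot.read_state(); print(s["t"],s["eef_pos"],np.round(s["tool_rot"],3),np.round(s["joints"],2))
E
```

```text
0.4 [ 0.23977106 -0.604064    0.22656302] [-3.085 -0.59   0.   ] [ 1.46  0.5  -0.43  1.55  0.22  1.14 -0.21]
```

Emit:
{"op": "move_arm", "data": {"targets": [{"grip":0,"tx":20,"ty":-14,"tz":-20,"ax":0,"ay":0,"az":0},{"grip":0,"tx":39,"ty":-27,"tz":-20,"ax":0,"ay":0,"az":0},{"grip":0,"tx":39,"ty":-27,"tz":-20,"ax":0,"ay":0,"az":0},{"grip":0,"tx":39,"ty":-27,"tz":-20,"ax":0,"ay":0,"az":0},{"grip":0,"tx":39,"ty":-27,"tz":-20,"ax":0,"ay":0,"az":0},{"grip":0,"tx":39,"ty":-27,"tz":0,"ax":0,"ay":0,"az":0},{"grip":0,"tx":39,"ty":-27,"tz":0,"ax":0,"ay":0,"az":0},{"grip":0,"tx":39,"ty":-27,"tz":0,"ax":0,"ay":0,"az":0},{"grip":0,"tx":39,"ty":-27,"tz":0,"ax":0,"ay":0,"az":0},{"grip":0,"tx":39,"ty":-27,"tz":0,"ax":0,"ay":0,"az":0},{"grip":0,"tx":20,"ty":-14,"tz":0,"ax":0,"ay":0,"az":0}]}}

```text
t: 1.78
eef_pos: [0.5047, -0.2048, 0.3272]
tool_rot: [-3.084, -0.596, -0.002]
force: [0.6, 0.7, -0.1]
finger_gap: 1.003
grasp_force: 0.0
```

```bash
python3 - <<'E'
from h import *
s=robot.read_state(); print(s["t"],s["eef_pos"],np.round(s["tool_rot"],3),np.round(s["joints"],2))
E
```

```text
1.775 [ 0.50471145 -0.20478255  0.32717628] [-3.084e+00 -5.960e-01 -2.000e-03] [ 0.91  0.26 -0.69  1.68  0.17  1.26 -1.  ]
```

Emit:
{"op": "move_arm", "data": {"targets": [{"grip":0,"tx":10,"ty":-25,"tz":0,"ax":0,"ay":0,"az":0},{"grip":0,"tx":20,"ty":-50,"tz":0,"ax":0,"ay":0,"az":0},{"grip":0,"tx":20,"ty":-50,"tz":0,"ax":0,"ay":0,"az":0},{"grip":0,"tx":20,"ty":-50,"tz":0,"ax":0,"ay":0,"az":0},{"grip":0,"tx":20,"ty":-50,"tz":0,"ax":0,"ay":0,"az":0},{"grip":0,"tx":20,"ty":-50,"tz":0,"ax":0,"ay":0,"az":0},{"grip":0,"tx":20,"ty":-50,"tz":0,"ax":0,"ay":0,"az":0},{"grip":0,"tx":20,"ty":-50,"tz":0,"ax":0,"ay":0,"az":0},{"grip":0,"tx":0,"ty":0,"tz":0,"ax":0,"ay":0,"az":-0.18},{"grip":0,"tx":0,"ty":0,"tz":0,"ax":0,"ay":0,"az":-0.18},{"grip":0,"tx":0,"ty":0,"tz":0,"ax":0,"ay":0,"az":-0.18},{"grip":0,"tx":0,"ty":0,"tz":0,"ax":0,"ay":0,"az":-0.18}]}}

```text
t: 3.28
eef_pos: [0.5043, 0.1959, 0.3268]
tool_rot: [2.675, 1.647, 0.0]
force: [0.1, -0.9, -0.2]
finger_gap: 0.999
grasp_force: 0.0
```

Emit:
{"op": "move_arm", "data": {"targets": [{"grip":0,"tx":0,"ty":0,"tz":0,"ax":0,"ay":0,"az":-0.18},{"grip":0,"tx":0,"ty":0,"tz":0,"ax":0,"ay":0,"az":-0.18},{"grip":0,"tx":0,"ty":0,"tz":0,"ax":0,"ay":0,"az":-0.18},{"grip":0,"tx":0,"ty":0,"tz":0,"ax":0,"ay":0,"az":-0.18},{"grip":0,"tx":0,"ty":0,"tz":0,"ax":0,"ay":0,"az":-0.18},{"grip":0,"tx":0,"ty":0,"tz":0,"ax":0,"ay":0,"az":-0.18},{"grip":0,"tx":0,"ty":0,"tz":0,"ax":0,"ay":0,"az":-0.18},{"grip":0,"tx":0,"ty":0,"tz":0,"ax":0,"ay":0,"az":-0.18},{"grip":0,"tx":0,"ty":0,"tz":0,"ax":0,"ay":0,"az":-0.18},{"grip":0,"tx":0,"ty":0,"tz":0,"ax":0,"ay":0,"az":-0.06},{"grip":0,"tx":0,"ty":0,"tz":0,"ax":0,"ay":0,"az":0}]}}

```text
t: 4.65
eef_pos: [0.5044, 0.1958, 0.3266]
tool_rot: [-0.57, -3.089, -0.0]
force: [0.1, 0.7, -0.5]
finger_gap: 0.997
grasp_force: 0.0
```

```bash
python3 - <<'E'
from h import *
s=robot.read_state(); T=R.from_rotvec(s["tool_rot"]).as_matrix()
print(s["t"],s["eef_pos"],np.degrees(np.arctan2(T[1,0],T[0,0])),T[:,2].round(3),np.round(s["joints"],2))
m,M=cm("wrist"); p,d=robot.read_camera("wrist"); cv2.imwrite("pics/w1.png",p[:,:,::-1])
np.savez("w1.npz",p=p,d=d,M=M,o=m["xyz"],K=[m["fx"],m["fy"],m["cx"],m["cy"]])
for f in robot.find_in("wrist","knob_grip"): print(f)
E
```

```text
4.65 [0.50435785 0.19575578 0.32661061] 159.10875898298264 [-0.  0. -1.] [ 0.6   0.56 -1.43  1.68  0.56  1.4   0.29]
{'location': [278.9, 139.6], 'score': 0.94}
```

View pics/w1.png

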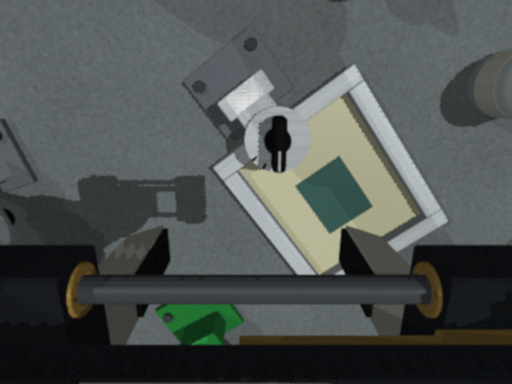

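The wrist picture shows the target knob upright at (279,142) on its flange, with the pointer on the lower half. The screen's bar runs from (215,170) to (355,70) under it, and the base plate is at the upper left. Now measuring the centre and angles.

```bash
cat > meas.py <<'E'
from h import *
def cloud(f):
    z=np.load(f); d=z["d"]; fx,fy,cx,cy=z["K"]; v,u=np.nonzero(d>0); D=d[v,u]
    P=np.c_[(u-cx)/fx*D,(v-cy)/fy*D,D]@z["M"].T+z["o"]
    return P,z["p"][v,u].max(1),u,v
def knob(f,c0):
    P,b,u,v=cloud(f); near=np.hypot(*(P[:,:2]-c0).T)<.05
    out={}
    k=P[near&(P[:,2]>.106)&(P[:,2]<.125)][:,:2].astype(np.float32)
    (c,sz,a)=cv2.minAreaRect(k); m=k.mean(0); w,V=np.linalg.eigh(np.cov((k-m).T)); ax=V[:,1]
    print("bar",len(k),np.round(c,4),np.round(sz,4),"mean",m.round(4),"dir",np.degrees(np.arctan2(ax[1],ax[0])).round(1)%180, "z",np.median(P[near&(P[:,2]>.106)][:,2]).round(4))
    q=P[near&(P[:,2]>.0705)&(P[:,2]<.079)][:,:2].astype(np.float32)
    if len(q)>20: print("flange",np.round(cv2.minEnclosingCircle(q),4) if 0 else (cv2.minEnclosingCircle(q)))
    return m
E
python3 - <<'E'
from meas import *
knob("w1.npz",np.array([.502,.228]))
P,b,u,v=cloud("w1.npz")
s=P[(P[:,2]>.02)&(P[:,2]<.029)&(u<455)&(u>205)&(v<240)&(b>110)][:,:2].astype(np.float32)
c,sz,a=cv2.minAreaRect(s); print("screen",c,sz,a,len(s))
# base plate of the clamp
q=P[(P[:,2]>.005)&(P[:,2]<.016)&(u<300)&(u>175)&(v<135)&(b<120)][:,:2].astype(np.float32); print("base",cv2.minAreaRect(q),len(q))
E
```

```text
bar 788 [0.5003 0.2277] [0.0161 0.0648] mean [0.498  0.2281] dir 159.0 z 0.417
flange ((0.5000351071357727, 0.22805625200271606), 0.04203106090426445)
screen (0.6156350374221802, 0.27941957116127014) (0.2797032594680786, 0.24048936367034912) 15.388121604919434 6545
base ((0.42765501141548157, 0.2071080207824707), (0.12299687415361404, 0.12017930299043655), 15.949148178100586) 4418
```

Emit:
{"op": "move_arm", "data": {"targets": [{"grip":0,"tx":8,"ty":14,"tz":10,"ax":0,"ay":0,"az":0},{"grip":0,"tx":7.5,"ty":14.5,"tz":30,"ax":0,"ay":0,"az":0},{"grip":0,"tx":0,"ty":0,"tz":45,"ax":0,"ay":0,"az":0},{"grip":0,"tx":0,"ty":0,"tz":45,"ax":0,"ay":0,"az":0},{"grip":0,"tx":0,"ty":0,"tz":35,"ax":0,"ay":0,"az":0},{"grip":0,"tx":0,"ty":0,"tz":20,"ax":0,"ay":0,"az":0},{"grip":0,"tx":0,"ty":0,"tz":0,"ax":0,"ay":0,"az":0}]}}

```text
t: 5.62
eef_pos: [0.4995, 0.2277, 0.141]
tool_rot: [-0.568, -3.088, 0.002]
force: [-0.0, -0.9, -0.3]
finger_gap: 1.0
grasp_force: 0.0
```

```bash
python3 - <<'E'
from meas import *
s=robot.read_state(); T=R.from_rotvec(s["tool_rot"]).as_matrix()
print(s["t"],s["eef_pos"],np.degrees(np.arctan2(T[1,0],T[0,0])),T[:,2].round(3),np.round(s["joints"],2),s["force"])
print("tool err mm",T.T@(np.array([.5001,.2279,.083])-s["eef_pos"])*1e3)
P,b,u,v=cloud("w1.npz"); n=(np.hypot(*(P[:,:2]-[.5,.228]).T)<.13)&(np.hypot(*(P[:,:2]-[.5,.228]).T)>.045)
print("max height around",np.sort(P[n&(P[:,2]<.15)][:,2])[-20:].round(3))
E
```

```text
5.625 [0.49952669 0.22771053 0.14102881] 159.14133354254022 [-0.002 -0.001 -1.   ] [ 0.39  0.73 -1.2   1.87  0.77  1.11  0.1 ] [-0.01912772 -0.93936196 -0.30273964]
tool err mm [-0.53689414  0.45081049 58.02771925]
max height around [0.069 0.069 0.069 0.069 0.069 0.069 0.069 0.069 0.069 0.069 0.069 0.069
 0.069 0.069 0.069 0.069 0.069 0.069 0.069 0.07 ]
```

Aligned, with nothing around higher than 70 mm. Going down and gripping.

Emit:
{"op": "move_arm", "data": {"targets": [{"grip":0,"tx":0,"ty":0.5,"tz":25,"ax":0,"ay":0,"az":0},{"grip":0,"tx":0,"ty":0,"tz":22,"ax":0,"ay":0,"az":0},{"grip":0,"tx":0,"ty":0,"tz":10,"ax":0,"ay":0,"az":0},{"grip":0,"tx":0,"ty":0,"tz":0,"ax":0,"ay":0,"az":0},{"grip":255,"tx":0,"ty":0,"tz":0,"ax":0,"ay":0,"az":0},{"grip":255,"tx":0,"ty":0,"tz":0,"ax":0,"ay":0,"az":0},{"grip":255,"tx":0,"ty":0,"tz":0,"ax":0,"ay":0,"az":0},{"grip":255,"tx":0,"ty":0,"tz":0,"ax":0,"ay":0,"az":0},{"grip":255,"tx":0,"ty":0,"tz":0,"ax":0,"ay":0,"az":0},{"grip":255,"tx":0,"ty":0,"tz":0,"ax":0,"ay":0,"az":0},{"grip":255,"tx":0,"ty":0,"tz":0,"ax":0,"ay":0,"az":0}]}}

```text
t: 7.0
eef_pos: [0.5002, 0.2285, 0.0847]
tool_rot: [0.568, 3.09, 0.0]
force: [-0.5, -0.5, 0.2]
finger_gap: 0.286
grasp_force: 0.0
```

```bash
cat > st.py <<'E'
from h import *
s=robot.read_state(); T=R.from_rotvec(s["tool_rot"]).as_matrix()
print(s["t"],s["eef_pos"],np.degrees(np.arctan2(T[1,0],T[0,0])).round(2),T[:,2].round(3),np.round(s["joints"],2),np.round(s["force"],1),np.round(s["ft_torque"],2),s["finger_gap"],s["grasp_force"])
E
python3 st.py
```

```text
7.0 [0.50017793 0.22847294 0.08473108] 159.16 [ 0.  0. -1.] [ 0.34  0.8  -1.12  1.9   0.85  1.03  0.04] [-0.5 -0.5  0.2] [ 0.09 -0.16 -0.04] 0.28608106083450746 0.0
```

Emit:
{"op": "move_arm", "data": {"targets": [{"grip":255,"tx":0,"ty":0,"tz":0,"ax":0,"ay":0,"az":0},{"grip":255,"tx":0,"ty":0,"tz":0,"ax":0,"ay":0,"az":0},{"grip":255,"tx":0,"ty":0,"tz":0,"ax":0,"ay":0,"az":0},{"grip":255,"tx":0,"ty":0,"tz":0,"ax":0,"ay":0,"az":0}]}}

```text
t: 7.5
eef_pos: [0.5002, 0.2285, 0.0847]
tool_rot: [0.568, 3.09, 0.0]
force: [-0.0, -0.5, -0.9]
finger_gap: 0.168
grasp_force: 30.0
```

```bash
python3 st.py
```

```text
7.5 [0.50017895 0.22850504 0.08472477] 159.16 [ 0.  0. -1.] [ 0.34  0.8  -1.12  1.9   0.85  1.03  0.04] [-0.  -0.5 -0.9] [ 0.11 -0.17 -0.03] 0.1675727891851547 29.9863663315773
```

Gripped at 30 N. Running the screw down, in slow rows.

Emit:
{"op": "move_arm", "data": {"targets": [{"grip":255,"tx":0,"ty":0,"tz":0,"ax":0,"ay":0,"az":0.04},{"grip":255,"tx":0,"ty":0,"tz":0,"ax":0,"ay":0,"az":0.06},{"grip":255,"tx":0,"ty":0,"tz":0,"ax":0,"ay":0,"az":0.06},{"grip":255,"tx":0,"ty":0,"tz":0,"ax":0,"ay":0,"az":0.06},{"grip":255,"tx":0,"ty":0,"tz":0,"ax":0,"ay":0,"az":0.06},{"grip":255,"tx":0,"ty":0,"tz":0,"ax":0,"ay":0,"az":0.06},{"grip":255,"tx":0,"ty":0,"tz":0,"ax":0,"ay":0,"az":0.06},{"grip":255,"tx":0,"ty":0,"tz":0,"ax":0,"ay":0,"az":0}]}}

```text
t: 8.5
eef_pos: [0.5, 0.2282, 0.0847]
tool_rot: [1.172, 2.915, -0.001]
force: [-0.2, -1.0, -0.1]
finger_gap: 0.17
grasp_force: 30.0
```

```bash
python3 st.py
```

```text
8.5 [0.50002015 0.22824729 0.08471804] 136.19 [-0.    -0.001 -1.   ] [ 0.3   0.74 -1.05  1.9   0.79  0.98 -0.31] [-0.2 -1.  -0.1] [ 0.01 -0.06 -0.12] 0.17025906975787103 29.986137449741364
```

Emit:
{"op": "move_arm", "data": {"targets": [{"grip":255,"tx":0,"ty":0,"tz":0,"ax":0,"ay":0,"az":0.06},{"grip":255,"tx":0,"ty":0,"tz":0,"ax":0,"ay":0,"az":0.06},{"grip":255,"tx":0,"ty":0,"tz":0,"ax":0,"ay":0,"az":0.06},{"grip":255,"tx":0,"ty":0,"tz":0,"ax":0,"ay":0,"az":0.02}]}}

```text
t: 9.0
eef_pos: [0.4999, 0.2281, 0.0847]
tool_rot: [1.455, 2.784, -0.002]
force: [-1.0, -2.8, 2.2]
finger_gap: 0.172
grasp_force: 30.1
```

```bash
python3 st.py
```

```text
9.0 [0.49987801 0.22812131 0.08470539] 124.81 [-0.    -0.001 -1.   ] [ 0.27  0.72 -1.01  1.9   0.75  0.96 -0.48] [-1.  -2.8  2.2] [-0.29  0.07  0.35] 0.1724573715101691 30.055217742919922
```

Torque is up, so the screw is tight and the clutch is loading. On past the click.

Emit:
{"op": "move_arm", "data": {"targets": [{"grip":255,"tx":0,"ty":0,"tz":0,"ax":0,"ay":0,"az":0.06},{"grip":255,"tx":0,"ty":0,"tz":0,"ax":0,"ay":0,"az":0.06},{"grip":255,"tx":0,"ty":0,"tz":0,"ax":0,"ay":0,"az":0.06},{"grip":255,"tx":0,"ty":0,"tz":0,"ax":0,"ay":0,"az":0.06},{"grip":255,"tx":0,"ty":0,"tz":0,"ax":0,"ay":0,"az":0.06},{"grip":255,"tx":0,"ty":0,"tz":0,"ax":0,"ay":0,"az":0.02},{"grip":255,"tx":0,"ty":0,"tz":0,"ax":0,"ay":0,"az":0}]}}

```text
t: 9.88
eef_pos: [0.4998, 0.2281, 0.0847]
tool_rot: [1.88, 2.517, -0.002]
force: [-2.6, -3.3, 3.3]
finger_gap: 0.17
grasp_force: 30.0
```

```bash
python3 st.py; python3 - <<'E'
from h import *
m,M=cm("wrist"); p,d=robot.read_camera("wrist"); cv2.imwrite("pics/w2.png",p[:,:,::-1])
E
```

```text
9.875 [0.49979585 0.22810689 0.08468013] 106.5 [-0.001 -0.001 -1.   ] [ 0.23  0.68 -0.94  1.9   0.69  0.92 -0.76] [-2.6 -3.3  3.3] [-0.52  0.46  0.03] 0.16952926832499082 29.989729821681976
```

View pics/w2.png

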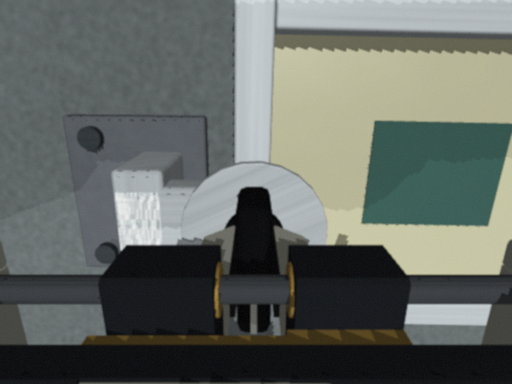

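The picture shows the bar upright at (254,250), square to the clamp's arm and parallel to the screen's bar (235–270). The torque has dropped from 0.35 to about 0, so the first click has happened. Letting go and lifting.

Emit:
{"op": "move_arm", "data": {"targets": [{"grip":0,"tx":0,"ty":0,"tz":0,"ax":0,"ay":0,"az":0},{"grip":0,"tx":0,"ty":0,"tz":0,"ax":0,"ay":0,"az":0},{"grip":0,"tx":0,"ty":0,"tz":0,"ax":0,"ay":0,"az":0},{"grip":0,"tx":0,"ty":0,"tz":0,"ax":0,"ay":0,"az":0},{"grip":0,"tx":0,"ty":0,"tz":0,"ax":0,"ay":0,"az":0},{"grip":0,"tx":0,"ty":0,"tz":0,"ax":0,"ay":0,"az":0},{"grip":0,"tx":0,"ty":0,"tz":-15,"ax":0,"ay":0,"az":0},{"grip":0,"tx":0,"ty":0,"tz":-40,"ax":0,"ay":0,"az":0},{"grip":0,"tx":0,"ty":0,"tz":-50,"ax":0,"ay":0,"az":0},{"grip":0,"tx":0,"ty":0,"tz":-50,"ax":0,"ay":0,"az":0},{"grip":0,"tx":0,"ty":0,"tz":-45,"ax":0,"ay":0,"az":0},{"grip":0,"tx":0,"ty":0,"tz":0,"ax":0,"ay":0,"az":0}]}}

```text
t: 11.42
eef_pos: [0.5018, 0.2304, 0.2894]
tool_rot: [1.878, 2.513, 0.01]
force: [-0.8, -0.1, -0.3]
finger_gap: 0.998
grasp_force: 0.0
```

```bash
python3 - <<'E'
from meas import *
m,M=cm("wrist"); p,d=robot.read_camera("wrist"); cv2.imwrite("pics/w3.png",p[:,:,::-1])
np.savez("w3.npz",p=p,d=d,M=M,o=m["xyz"],K=[m["fx"],m["fy"],m["cx"],m["cy"]])
knob("w3.npz",np.array([.5,.228]))
P,b,u,v=cloud("w3.npz")
q=P[(P[:,2]>.005)&(P[:,2]<.016)&(np.hypot(P[:,0]-.42,P[:,1]-.207)<.08)&(b<120)][:,:2].astype(np.float32); print("base",cv2.minAreaRect(q))
E
```

```text
bar 909 [0.4999 0.227 ] [0.0158 0.0647] mean [0.4994 0.2296] dir 107.0 z 0.3848
flange ((0.49982893466949463, 0.22721268236637115), 0.04203559458255768)
base ((0.41833996772766113, 0.2042335867881775), (0.10015956312417984, 0.11912859976291656), 16.093305587768555)
```

View pics/w3.png

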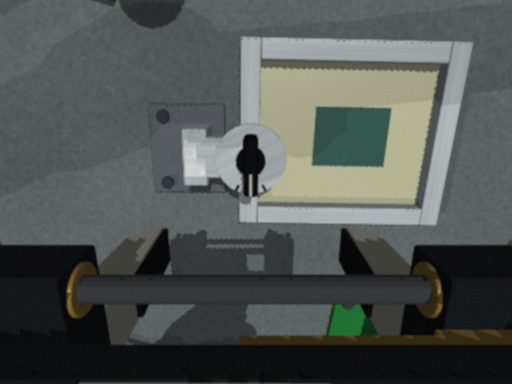

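The knob stands at (250,162), square to the arm with the pointer down. The total turn is about 1.555 rad, so the slip is about 0.42. The screen looks unmoved and the gripper is clear.

```bash
python3 -c "
from bench import robot; print(robot.finish_job())"
```

```text
the job is handed in; nothing more can be done
None
```

I tightened the clamp holding the screen to its first click (slip measured at about 0.42 rad), let go of the knob and handed the job in at about 11.5 s; I did not touch the empty clamp, and the screen looked unmoved.

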